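# Put the bottles and the jar away in their wells

### The job

Put the closed containers away in the round grey wells on the desk, each standing upright on the floor of a well of its own size: the two small dropper bottles in the two small wells (one in each, either way round), the larger amber dropper bottle in the middle-sized well, and the red-capped specimen jar in the large well. Leave the open glass dish and the open beige pot, which stand among them, where they are; the water bottles and other things round about are not part of the job.

Things in the scene. Friction and masses are not known exactly. Their poses are not given: they have to be found in the camera images.
- small_bottle_1: small dropper bottle, round: body 21 mm in diameter up to 40 mm high (grasp there), narrower cap 16 mm wide above it, 58 mm tall in all, about 25 g; dark body with a white cap. Stands upright. Origin: centre of its underside; z up along the bottle
- small_bottle_2: small dropper bottle, round: body 21 mm in diameter up to 40 mm high (grasp there), narrower cap 16 mm wide above it, 58 mm tall in all, about 25 g; white body with a black cap. Stands upright. Origin: centre of its underside; z up along the bottle
- amber_bottle: larger amber dropper bottle with a black rubber bulb, round: body 33 mm in diameter up to about 60 mm high (grasp there), 24 mm neck above it, then a 13 mm bulb; 102 mm tall in all, about 70 g. Stands upright. Origin: centre of its underside; z up along the bottle
- jar: clear specimen jar with a red screw cap, round: body 56 mm in diameter, cap 64 mm in diameter from 53 to 70 mm high (grasp round the cap), about 80 g; the cap is on tight. Stands upright. Origin: centre of its underside; z up along the jar
- well_small_1: grey plastic bottle well fixed to the desk: an open round dish 12 mm tall, floor 4 mm above the desk (black pad, flush), wall 4 mm thick; outer diameter 50 mm, inner diameter 42 mm; one of the two small wells. Origin: centre of its underside, on the desk; z up
- well_small_2: grey plastic bottle well fixed to the desk: an open round dish 12 mm tall, floor 4 mm above the desk (black pad, flush), wall 4 mm thick; outer diameter 50 mm, inner diameter 42 mm; the other of the two small wells. Origin: centre of its underside, on the desk; z up
- well_medium: grey plastic bottle well fixed to the desk: an open round dish 12 mm tall, floor 4 mm above the desk (black pad, flush), wall 4 mm thick; outer diameter 66 mm, inner diameter 58 mm; the only middle-sized well. Origin: centre of its underside, on the desk; z up
- well_large: grey plastic bottle well fixed to the desk: an open round dish 12 mm tall, floor 4 mm above the desk (black pad, flush), wall 4 mm thick; outer diameter 88 mm, inner diameter 80 mm; the only large well. Origin: centre of its underside, on the desk; z up
- glass_dish: open pale amber-tinted glass dish, waisted like an hourglass, 32 mm in diameter and 25 mm tall, loose; not to be moved. Origin: centre of its underside
- silicone_pot: open beige moulded pot, bulging and round, 36 mm in diameter and 24 mm tall, loose; not to be moved. Origin: centre of its underside
Mind the look-alikes: they are no part of the job. What is shaped like the small_bottle_1 but purple or yellow is not meant.

How it is judged (in metres and radians):
At the end, for the whole second after the job is handed in: One small bottle in each small well (centres within 14 mm), amber bottle in the middle well and jar in the large well (15 mm), each 0 to 8 mm above the well's underside, upright within 0.1 rad, released and at rest; dish and pot within 30 mm of their starts ((((horizontal distance between small_bottle_1 and well_small_1 below 0.014 m and z of small_bottle_1 in the frame of well_small_1 between 0 and 0.008 m) and (horizontal distance between small_bottle_2 and well_small_2 below 0.014 m and z of small_bottle_2 in the frame of well_small_2 between 0 and 0.008 m)) or ((horizontal distance between small_bottle_1 and well_small_2 below 0.014 m and z of small_bottle_1 in the frame of well_small_2 between 0 and 0.008 m) and (horizontal distance between small_bottle_2 and well_small_1 below 0.014 m and z of small_bottle_2 in the frame of well_small_1 between 0 and 0.008 m))) and horizontal distance between amber_bottle and well_medium below 0.015 m and z of amber_bottle in the frame of well_medium between 0 and 0.008 m and horizontal distance between jar and well_large below 0.015 m and z of jar in the frame of well_large between 0 and 0.008 m and angle between each of small_bottle_1, small_bottle_2, amber_bottle, jar's own z axis and vertical below 0.1 rad and linear speed of each of small_bottle_1, small_bottle_2, amber_bottle, jar below 0.02 m/s and contact force between each of small_bottle_1, small_bottle_2, amber_bottle, jar and the fingers below 0.05 N and distance of each of glass_dish, silicone_pot from where it was at the start of the episode below 0.03 m); the robot touches nothing.
It fails at once if the glass dish or the beige pot is moved by more than 30 mm (distance of any of glass_dish, silicone_pot from where it was at the start of the episode above 0.03 m).
It also fails if it takes over 104 s, if anything falls off the work surface, if the arm or the gripper's body presses on something with over 40 N, if the wrist force passes 120 N, or if a joint passes its speed limit or range.

### The arm

A 6-joint arm with a two-finger parallel gripper is mounted at the origin on a cart in front of the work surface, level with it; the furniture and walls round the work are solid. World frame = base frame: x ahead of the robot, y to its left, z up, the work surface at z = 0. Lengths are in m, angles in degrees, forces in N, time in s.
With the tool pointing down it reaches from about 0.375 to 0.9 m from the base axis. Payload 3.1 kg.
Tool frame: the origin (TCP) lies on the centre line of the jaws, within the pads' length; the fingertips stand 17 mm ahead of it and the grasp point (between the pads) lies 2 mm behind it; z points along the fingers, y is the line along which they close (so a half turn about z gives the same grasp; the last joint's range is limited). The gripper opens to 87 mm and grips with 3 to 60 N. Pads are 19 mm wide; open, the fingers measure 117 mm over their backs; the gripper's body (75 mm by 190 mm) begins 51 mm behind the grasp point.
Start: joints at [-76.175, 30.224, 82.088, -0, 67.689, -10.227], TCP at [0.255, -0.571, 0.24] pointing down, gripper open.
Joint ranges: [-176.69, 176.69], [-43.24, 126.21], [12.49, 139.97], [-82, 262], [0, 151.66], [-163.58, 163.58]. Speed limits (degrees/s): [159.86, 159.86, 180, 180, 180, 180].

### API

Orientations are given as a 3x3 rotation matrix whose columns are the frame's x, y, z axes.
In Python, from rig import bot, imaging, finder gives the robot as it stands. The module is installed in compiled form; this text tells all that it offers.
- The arm moves only by the tool play_rows, never from a script. Its argument "motion" is a list that holds one entry, the list of rows, each a list of 6 numbers: the shift along the tool's x, y, z in fractions of the full range, 1 being 1 m, then the turn, a rotation vector about the tool's x, y, z in parts of the range, where 1.0 means 90 degrees. In form: [[[dx, dy, dz, wx, wy, wz], ...]]. A call has 1 to 8 rows; each row is the pose to reach, as a shift and turn from the pose commanded when the call began, along the tool's axes at that moment; what a row does not reach only later rows make up. A row lasts 1/12 s, in which the tool goes at most 41.7 mm and 7.16 degrees, less where a joint would pass 70% of its speed; a pose out of reach is approached as far as the arm can. Shift and turn numbers lie between -1 and 1, and a call with a number outside is refused. A call with a gripper value outside its range is refused whole. "fingers" is the finger opening in m, from 0 to 0.087, set as the call begins (left out, the last holds). The fingers move at their own pace and stop on an object; the grip force is fixed at half the most. Time passes only in rows, so rows that repeat a pose let the fingers close. It gives the time, the measured TCP pose, the force, the opening and the grip force at its end, in the units of the state.
- bot.read_state(): the state, without advancing time (a new reading comes with each control period).
- imaging.capture(name): name is "side" or "top" or "wrist"; returns a dict with "frame" (420x560x3 uint8, red, green, blue), "camera_matrix" (3x3 intrinsics, pixels), "k1" (the pictures are not rectified: a ray, as slopes to the right and down, at radius r is drawn at 1 + k1 r^2 times it, then the intrinsics apply), "R" (3x3) and "t" (3): a world point X has camera coordinates R X + t. Camera axes: x right, y down, z forward; pixel columns grow to the right and rows downward; lengths in m; the calibration is good to about 2 mm. A picture is of the moment at which its call begins. There is no depth.
- bot.hand_in(): hands the job in; it is judged then, once.
Trained networks look in the newest picture that a camera, given by its name, has taken for a name from the list of things; names that differ only in an ending like _2 or _b are one class to them, and where a whole thing is asked for, a point or a joint stands for the part that bears it (a point fixed in the world has none). Each returns a list of dicts, best first, with "confidence" (0 to 1); they miss things now and then, are a little off and sometimes report something else, mostly with a low value. They report only what shows in the picture. A call takes as long as a camera call. They do not tell look-alikes from the thing itself.
- finder.recognise(camera, name): "at" ([x, y, z] in m, in world coordinates, good to about 4 mm: the middle of the surface that is visible of it).
- finder.outline_of(camera, name): "pixels" (420x560 bool, what is visible of it).
The state is a dict: "time_s": time; "joint_positions": joint angles; "qvel": joint speeds; "tau": joint torques, N m; "position": TCP position; "tcp_rot": TCP orientation; "force": force on the tool from outside, world axes, zero at the start; "moment": the same for the moment, N m; "opening": opening from 0.0 (shut) to 1.0 (fully open); "grasp_force": force on a finger pad.
Only numpy, scipy, OpenCV 4.12 (cv2) and the standard library are available. Lean on these libraries where they do the work, as an engineer would, in place of code of your own. Each camera call takes 0.05 s, during which the arm holds its last target. There are 200 camera calls.

## Working session

There is one attempt and no reset: what is moved stays moved. The work goes in short steps, Python scripts to look and compute and a tool call to move; the robot and the scene stay as the last step left them, time stands still between calls to the robot, and variables do not carry over. Pictures are saved under pics/ and viewed, at most 14 in all, crops included, and the job is handed in when it is done.

Besides the shell and the picture viewer there is one more tool, called after "Emit:" by a JSON object that holds its "method" and its "body", one argument or row to a line. play_rows: Moves the arm, as the interface text tells. Its arguments: {"type":"object","properties":{"motion":{"type":"array"},"fingers":{"type":"number"}},"required":["motion"]}

```bash
mkdir -p pics; cat > h.py <<'E'
from rig import bot, imaging, finder
import numpy as np, cv2
def cap(n,f=None):
    c=imaging.capture(n)
    if f: cv2.imwrite('pics/'+f+'.png',cv2.cvtColor(c['frame'],cv2.COLOR_RGB2BGR))
    return c
def px(c,X):
    p=c['R']@np.array(X)+c['t'];s=p[:2]/p[2];s=s*(1+c['k1']*(s@s));K=c['camera_matrix'];return (K[:2,:2]@s+K[:2,2]).round(0)
def ray(c,uv):
    K=c['camera_matrix'];d=cv2.undistortPoints(np.array([[uv]],float),K,np.array([c['k1'],0,0,0.]))[0,0]
    return -c['R'].T@c['t'], c['R'].T@np.array([d[0],d[1],1])
def onz(c,uv,z):
    o,d=ray(c,uv);return (o+d*(z-o[2])/d[2]).round(4)
E
python3 - <<'E'
from h import *
s=bot.read_state();print(s['time_s'],s['position'],np.round(s['tcp_rot'],3).tolist(),s['opening'])
for cam in ['top','side']:
    c=cap(cam,cam+'0');print(cam,-c['R'].T@c['t'])
    for n in ['small_bottle_1','amber_bottle','jar','well_small_1','well_medium','well_large','glass_dish','silicone_pot']:
        for r in finder.recognise(cam,n): print(n,round(r['confidence'],2),np.round(r['at'],3),px(c,r['at']))
E
```

```text
0.0 [ 0.2545869  -0.57005353  0.23859543] [[0.913, 0.408, -0.001], [0.408, -0.913, 0.002], [0.0, -0.002, -1.0]] 1.0025809748450345
top [ 0.34463745 -0.0318102   1.21642238]
small_bottle_1 0.56 [0.512 0.186 0.034] [185. 199.]
small_bottle_1 0.53 [0.442 0.121 0.038] [211. 227.]
small_bottle_1 0.39 [0.453 0.245 0.032] [160. 223.]
small_bottle_1 0.38 [0.401 0.164 0.039] [193. 244.]
amber_bottle 0.63 [ 0.551 -0.181  0.057] [337. 180.]
jar 0.71 [ 0.596 -0.043  0.069] [279. 161.]
well_small_1 0.87 [0.594 0.26  0.004] [158. 168.]
well_medium 0.68 [0.562 0.101 0.004] [221. 180.]
well_large 0.7 [ 0.471 -0.037  0.004] [277. 216.]
glass_dish 0.49 [ 0.433 -0.178  0.023] [335. 230.]
glass_dish 0.32 [0.565 0.103 0.003] [221. 179.]
glass_dish 0.16 [ 0.466 -0.316  0.006] [390. 217.]
silicone_pot 0.73 [ 0.573 -0.331  0.018] [395. 173.]
side [0.51953638 0.82045703 0.41521103]
small_bottle_1 0.87 [0.404 0.179 0.025] [346. 264.]
small_bottle_1 0.85 [0.453 0.258 0.028] [322. 289.]
small_bottle_1 0.75 [0.515 0.2   0.031] [282. 269.]
small_bottle_1 0.6 [0.451 0.132 0.027] [317. 250.]
amber_bottle 0.57 [ 0.556 -0.176  0.045] [263. 182.]
jar 0.55 [ 0.597 -0.022  0.046] [241. 207.]
well_small_1 0.93 [0.596 0.259 0.008] [231. 302.]
well_small_1 0.73 [0.565 0.096 0.006] [255. 251.]
well_small_1 0.47 [ 0.46  -0.313  0.009] [299. 176.]
well_medium 0.83 [0.563 0.099 0.002] [256. 254.]
well_large 0.92 [ 0.464 -0.034  0.006] [304. 221.]
glass_dish 0.68 [ 0.583 -0.324  0.016] [255. 173.]
glass_dish 0.6 [ 0.439 -0.171  0.017] [311. 193.]
```

View pics/top0.png

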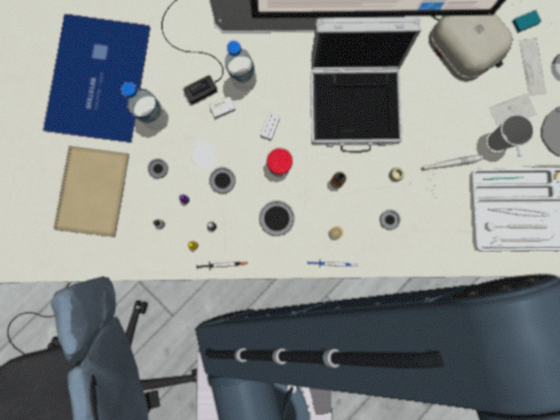

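View pics/side0.png

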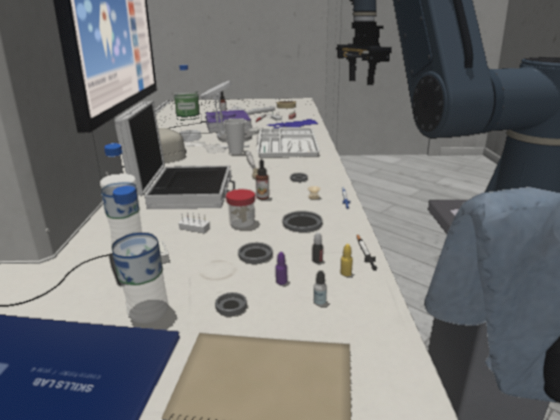

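Top view: purple (185,199) and yellow (193,244) are look-alikes. The small bottles should be (211,227), dark with a white cap, and (159,224), white with a black cap. Amber bottle is at (338,180) and jar at (279,161). Wells: small (158,168) and (390,219), medium (222,180), large (277,217). The open pieces are at (397,174) and (335,232).

```bash
python3 - <<'E'
from h import *
t=cv2.imread('pics/top0.png');s=cv2.imread('pics/side0.png')
a=cv2.resize(t[150:255,140:280],(800,600),interpolation=3)[:, :];b=cv2.resize(s[220:325,210:380],(800,494),interpolation=3)
a=cv2.resize(a,(400,300));b=cv2.resize(b,(486,300))
cc=np.hstack([a,b])[:,:800];cv2.imwrite('pics/crop.png',cc)
ct=cap('top');cs=cap('side')
for n in ['small_bottle_1','amber_bottle','jar','well_small_1','well_medium','well_large','glass_dish','silicone_pot']:
  for cam,c in (('top',ct),('side',cs)):
    for r in finder.outline_of(cam,n):
        if r['confidence']<.3: continue
        v,u=np.nonzero(r['pixels']);
        m=[(u.min()+u.max())/2,(v.min()+v.max())/2]
        print(n,cam,round(r['confidence'],2),'bbox',u.min(),u.max(),v.min(),v.max(),'z0.01:',onz(c,m,.01),'z.058',onz(c,m,.058))
# triangulation of tops: cap tops in the two views
E
```

```text
small_bottle_1 top 0.62 bbox 153 164 219 228 z0.01: [0.4549 0.2536 0.01  ] z.058 [0.4505 0.2422 0.058 ]
small_bottle_1 top 0.49 bbox 179 189 193 203 z0.01: [0.5174 0.1922 0.01  ] z.058 [0.5105 0.1833 0.058 ]
small_bottle_1 top 0.48 bbox 207 216 221 229 z0.01: [0.4497 0.1241 0.01  ] z.058 [0.4455 0.1179 0.058 ]
small_bottle_1 side 0.93 bbox 313 326 270 306 z0.01: [0.4545 0.228  0.01  ] z.058 [0.4622 0.2981 0.058 ]
small_bottle_1 side 0.78 bbox 340 353 244 275 z0.01: [0.3973 0.1395 0.01  ] z.058 [0.4118 0.2202 0.058 ]
small_bottle_1 side 0.77 bbox 311 322 232 262 z0.01: [0.4475 0.0909 0.01  ] z.058 [0.456  0.1773 0.058 ]
small_bottle_1 side 0.75 bbox 274 286 250 284 z0.01: [0.518  0.1609 0.01  ] z.058 [0.5181 0.239  0.058 ]
amber_bottle top 0.69 bbox 330 345 171 187 z0.01: [ 0.5613 -0.1887  0.01  ] z.058 [ 0.5527 -0.1825  0.058 ]
amber_bottle side 0.89 bbox 255 268 159 199 z0.01: [ 0.563 -0.293  0.01 ] z.058 [ 0.5579 -0.1611  0.058 ]
amber_bottle side 0.45 bbox 282 321 210 231 z0.01: [ 0.4695 -0.0276  0.01  ] z.058 [0.4754 0.0729 0.058 ]
jar top 0.62 bbox 266 292 147 176 z0.01: [ 0.607
[... 912 characters left out ...]
209 231 z0.01: [ 0.4704 -0.0301  0.01  ] z.058 [0.4762 0.0706 0.058 ]
glass_dish top 0.49 bbox 148 168 157 178 z0.01: [0.5945 0.2572 0.01  ] z.058 [0.5846 0.2457 0.058 ]
glass_dish top 0.46 bbox 330 343 226 237 z0.01: [ 0.4304 -0.1829  0.01  ] z.058 [ 0.4269 -0.1769  0.058 ]
glass_dish side 0.46 bbox 309 317 187 197 z0.01: [ 0.4315 -0.1916  0.01  ] z.058 [ 0.4419 -0.0717  0.058 ]
glass_dish side 0.33 bbox 215 247 292 316 z0.01: [0.5948 0.267  0.01  ] z.058 [0.5859 0.3325 0.058 ]
silicone_pot top 0.67 bbox 389 403 167 181 z0.01: [ 0.5724 -0.3348  0.01  ] z.058 [ 0.5633 -0.3228  0.058 ]
silicone_pot side 0.48 bbox 251 256 168 178 z0.01: [ 0.587  -0.3435  0.01  ] z.058 [ 0.579  -0.2056  0.058 ]
```

View pics/crop.png

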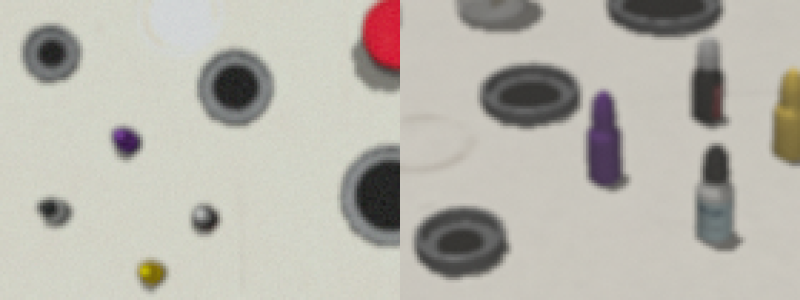

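The crop confirms it: bottle_1, dark with a white or grey cap, is at top (211,227), and bottle_2, white with a black cap, is at (159,224). Purple and yellow stay out. I'll start towards well_small_2, squaring the tool.

Careful with the scale: turns go in shares of 90 degrees. That gives: 24 degrees / 90 = 0.2667.

Emit:
{"method": "play_rows", "body": {
  "motion": [
    [[0.036,-0.02,0,0,0,0.0333],[0.073,-0.04,0,0,0,0.0667],[0.109,-0.06,0,0,0,0.1],[0.145,-0.08,0,0,0,0.1333],[0.181,-0.1,0,0,0,0.1667],[0.218,-0.12,0,0,0,0.2],[0.254,-0.14,0,0,0,0.2333],[0.29,-0.16,0,0,0,0.2667]]
  ],
  "fingers": 0.07
}}

```text
time_s: 2.47
position: [0.4553, -0.3047, 0.2398]
tcp_rot: [[1.0, -0.002, 0.0], [-0.002, -1.0, -0.0], [0.0, 0.0, -1.0]]
force: [-0.6, -1.3, 0.4]
opening: 0.804
grasp_force: 0.0
```

```bash
cat >> h.py <<'E'
def st():
    s=bot.read_state();print('t',round(s['time_s'],2),'pos',s['position'].round(4) if hasattr(s['position'],'round') else s['position'],'x',np.round(np.array(s['tcp_rot'])[:,0],3),'z',np.round(np.array(s['tcp_rot'])[:,2],3),'open',round(s['opening'],3),'gf',round(float(s['grasp_force']),1),'F',np.round(s['force'],1),'q',np.round(s['joint_positions'],0));return s
def look(cam,names,z,thr=.3):
    c=cap(cam)
    for n in names:
        for r in finder.outline_of(cam,n):
            if r['confidence']<thr: continue
            p=r['pixels'];v,u=np.nonzero(p);m=[(u.min()+u.max())/2,(v.min()+v.max())/2]
            print(n,cam,round(r['confidence'],2),'bbox',u.min(),u.max(),v.min(),v.max(),[onz(c,m,zz)[:2].tolist() for zz in z])
        for r in finder.recognise(cam,n):
            if r['confidence']>=thr: print('   rec',n,round(r['confidence'],2),np.round(r['at'],4))
    return c
E
python3 - <<'E'
from h import *
st();c=cap('wrist','w1');print(c['R'].round(3),-c['R'].T@c['t'])
look('wrist',['well_small_1','amber_bottle','silicone_pot','glass_dish'],[.012,.058])
E
```

```text
t 2.47 pos [ 0.4553 -0.3047  0.2398] x [ 1.    -0.002  0.   ] z [ 0. -0. -1.] open 0.804 gf 0.0 F [-0.6 -1.3  0.4] q [-45.  24.  93.   0.  62.  45.]
[[-0.002 -1.     0.   ]
 [-0.97   0.002  0.242]
 [-0.242  0.    -0.97 ]] [ 0.52223409 -0.30441388  0.38597996]
well_small_1 wrist 0.68 bbox 281 329 159 207 [[0.4634, -0.3141], [0.4711, -0.3122]]
   rec well_small_1 0.93 [ 0.4607 -0.3153  0.0041]
amber_bottle wrist 0.9 bbox 130 191 61 103 [[0.5618, -0.174], [0.5574, -0.1892]]
   rec amber_bottle 0.83 [ 0.5535 -0.1946  0.0609]
silicone_pot wrist 0.67 bbox 310 344 49 86 [[0.5745, -0.3338], [0.5684, -0.3294]]
silicone_pot wrist 0.3 bbox 0 80 135 217 [[0.4709, -0.0404], [0.4776, -0.0721]]
   rec silicone_pot 0.92 [ 0.5718 -0.3368  0.0147]
glass_dish wrist 0.83 bbox 156 192 197 231 [[0.4307, -0.1782], [0.4424, -0.1929]]
   rec glass_dish 0.78 [ 0.4323 -0.18    0.0197]
```

View pics/w1.png

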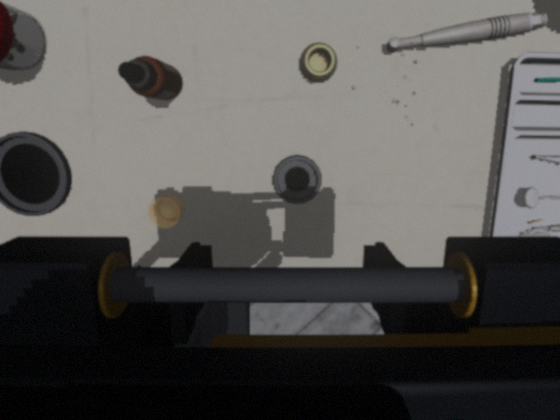

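Wrist view: well_small at (305,183), amber bottle at (150,78), glass dish (166,211), pot (319,62), large well (30,173). Next I'll look from nearly above the amber bottle.

Emit:
{"method": "play_rows", "body": {
  "motion": [
    [[0.01,-0.04,0,0,0,0],[0.02,-0.08,0,0,0,0],[0.03,-0.115,0,0,0,0],[0.03,-0.12,0,0,0,0],[0.03,-0.12,0,0,0,0]]
  ]
}}

```text
time_s: 3.38
position: [0.484, -0.185, 0.2396]
tcp_rot: [[1.0, 0.003, -0.001], [0.003, -1.0, 0.0], [-0.001, -0.0, -1.0]]
force: [-0.5, -0.5, 0.3]
opening: 0.804
grasp_force: 0.0
```

```bash
python3 - <<'E'
from h import *
st();c=cap('wrist','w2')
look('wrist',['amber_bottle','jar','well_large','well_medium'],[.012,.03,.06,.1])
E
```

```text
t 3.38 pos [ 0.484  -0.185   0.2396] x [ 1.     0.003 -0.001] z [-0.001  0.    -1.   ] open 0.804 gf 0.0 F [-0.5 -0.5  0.3] q [-33.  22.  97.  -0.  61.  57.]
amber_bottle wrist 0.56 bbox 266 305 91 129 [[0.5597, -0.1845], [0.5592, -0.1846], [0.5586, -0.1847], [0.5577, -0.1849]]
   rec amber_bottle 0.78 [ 0.5548 -0.1844  0.0752]
jar wrist 0.79 bbox 72 167 16 98 [[0.6093, -0.0267], [0.6065, -0.0343], [0.6018, -0.0471], [0.5956, -0.0642]]
   rec jar 0.68 [ 0.5962 -0.0471  0.0664]
well_large wrist 0.76 bbox 99 183 158 240 [[0.4712, -0.0355], [0.4751, -0.0427], [0.4815, -0.0548], [0.49, -0.0709]]
   rec well_large 0.95 [ 0.4712 -0.0366  0.0069]
well_medium wrist 0.94 bbox 0 37 73 139 [[0.5654, 0.0798], [0.5647, 0.067], [0.5636, 0.0457], [0.562, 0.0173]]
   rec well_medium 0.95 [ 0.5614  0.0921 -0.0019]
```

View pics/w2.png

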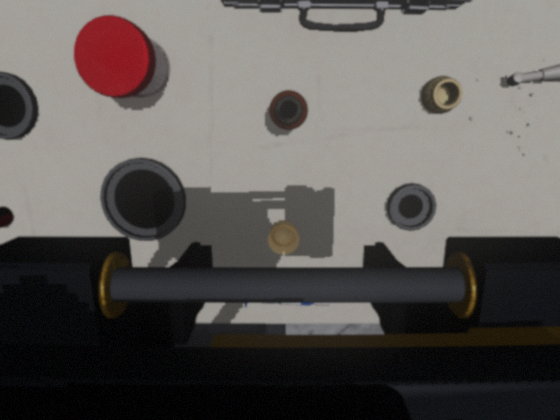

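Amber sits at px (287,110), world (0.558,-0.185). Moving in to grasp.

Emit:
{"method": "play_rows", "body": {
  "motion": [
    [[0.04,0,0,0,0,0],[0.074,0,0.02,0,0,0],[0.074,0,0.06,0,0,0],[0.074,0,0.1,0,0,0],[0.074,0,0.135,0,0,0],[0.074,0,0.165,0,0,0],[0.074,0,0.185,0,0,0],[0.074,0,0.186,0,0,0]]
  ],
  "fingers": 0.065
}}

```text
time_s: 4.55
position: [0.5554, -0.185, 0.0491]
tcp_rot: [[1.0, 0.001, -0.008], [0.001, -1.0, 0.004], [-0.008, -0.004, -1.0]]
force: [-0.5, 0.7, -0.2]
opening: 0.749
grasp_force: 0.0
```

Emit:
{"method": "play_rows", "body": {
  "motion": [
    [[0,0,0,0,0,0],[0,0,0,0,0,0],[0,0,0,0,0,0],[0,0,0,0,0,0],[0,0,0,0,0,0],[0,0,0,0,0,0]]
  ],
  "fingers": 0.02
}}

```text
time_s: 5.05
position: [0.5588, -0.1866, 0.0547]
tcp_rot: [[1.0, 0.001, 0.002], [0.001, -1.0, -0.001], [0.002, 0.001, -1.0]]
force: [0.5, -0.2, -0.2]
opening: 0.38
grasp_force: 0.3
```

Emit:
{"method": "play_rows", "body": {
  "motion": [
    [[0,0,0,0,0,0],[0,0,0,0,0,0],[0,0,-0.015,0,0,0],[0,0,-0.04,0,0,0],[0,0,-0.07,0,0,0],[0,0,-0.1,0,0,0],[0,0,-0.12,0,0,0],[0,0,-0.125,0,0,0]]
  ]
}}

```text
time_s: 5.72
position: [0.5601, -0.1873, 0.1822]
tcp_rot: [[1.0, 0.001, 0.006], [0.001, -1.0, -0.004], [0.006, 0.004, -1.0]]
force: [0.5, -0.4, -0.5]
opening: 0.363
grasp_force: 30.0
```

Emit:
{"method": "play_rows", "body": {
  "motion": [
    [[-0.01,-0.02,0,0,0,0],[-0.03,-0.055,0,0,0,0],[-0.06,-0.09,0,0,0,0],[-0.06,-0.13,0,0,0,0],[-0.06,-0.17,0,0,0,0],[-0.06,-0.21,0,0,0,0],[-0.06,-0.24,0,0,0,0],[-0.06,-0.26,0,0,0,0]]
  ]
}}

```text
time_s: 6.38
position: [0.4963, 0.0766, 0.1774]
tcp_rot: [[1.0, 0.003, -0.003], [0.003, -1.0, 0.001], [-0.003, -0.001, -1.0]]
force: [0.6, 0.0, -0.5]
opening: 0.363
grasp_force: 30.0
```

```bash
python3 - <<'E'
from h import *
st();c=cap('wrist','w3')
look('wrist',['well_medium','well_small_1','small_bottle_1','jar','amber_bottle'],[.012,.04,.07])
E
```

```text
t 6.38 pos [0.4963 0.0766 0.1774] x [ 1.     0.003 -0.003] z [-0.003  0.001 -1.   ] open 0.363 gf 30.0 F [ 0.6  0.  -0.5] q [ -4.  26. 103.   0.  51.  86.]
well_medium wrist 0.7 bbox 222 301 74 155 [[0.566, 0.1009], [0.5658, 0.0989], [0.5655, 0.0968]]
   rec well_medium 0.87 [ 0.5615  0.1013 -0.0006]
well_small_1 wrist 0.61 bbox 34 98 44 107 [[0.5972, 0.2584], [0.5942, 0.2423], [0.5909, 0.225]]
   rec well_small_1 0.76 [0.5953 0.2606 0.0017]
small_bottle_1 wrist 0.83 bbox 126 170 161 190 [[0.5159, 0.1978], [0.5202, 0.1871], [0.5248, 0.1757]]
small_bottle_1 wrist 0.79 bbox 60 109 227 254 [[0.4575, 0.2605], [0.467, 0.2442], [0.4772, 0.2267]]
small_bottle_1 wrist 0.61 bbox 221 249 234 262 [[0.4515, 0.1258], [0.4615, 0.1216], [0.4723, 0.1171]]
   rec small_bottle_1 0.62 [0.5174 0.1865 0.0355]
   rec small_bottle_1 0.58 [0.4588 0.1294 0.0193]
   rec small_bottle_1 0.58 [0.4659 0.2522 0.0247]
jar wrist 0.61 bbox 403 522 9 112 [[0.6091, -0.0588], [0.605, -0.0464], [0.6006, -0.0331]]
   rec jar 0.96 [ 0.5974 -0.0318  0.0668]
amber_bottle wrist 0.92 bbox 250 323 214 335 [[0.4264, 0.0801], [0.4388, 0.08], [0.452, 0.0799]]
   rec amber_bottle 0.57 [0.5045 0.0768 0.1818]
```

View pics/w3.png

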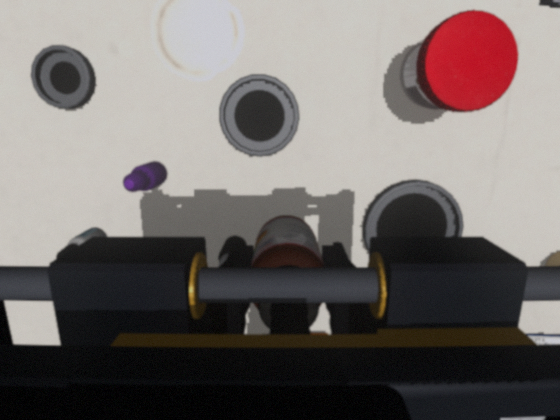

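Medium well at px (260,115), world (0.565,0.100). The amber bottle is held upright. Lowering it now.

Emit:
{"method": "play_rows", "body": {
  "motion": [
    [[0.025,-0.01,0,0,0,0],[0.055,-0.022,0,0,0,0],[0.068,-0.023,0.03,0,0,0],[0.068,-0.023,0.06,0,0,0],[0.068,-0.023,0.085,0,0,0],[0.068,-0.023,0.095,0,0,0],[0.068,-0.023,0.095,0,0,0],[0.068,-0.023,0.095,0,0,0]]
  ]
}}

```text
time_s: 7.65
position: [0.5661, 0.0965, 0.0836]
tcp_rot: [[1.0, 0.001, -0.0], [0.001, -1.0, 0.0], [-0.0, -0.0, -1.0]]
force: [-0.2, -0.6, -0.9]
opening: 0.365
grasp_force: 30.0
```

```bash
python3 - <<'E'
from h import *
st()
for n in ('top','side','wrist'): look(n,['amber_bottle','well_medium'],[.012,.075])
E
```

```text
t 7.65 pos [0.5661 0.0965 0.0836] x [ 1.     0.001 -0.   ] z [-0.  0. -1.] open 0.365 gf 30.0 F [-0.2 -0.6 -0.9] q [-1. 39. 96.  0. 45. 88.]
amber_bottle side 0.86 bbox 245 262 209 243 [[0.5717, -0.0008], [0.5636, 0.1275]]
   rec amber_bottle 0.62 [0.5619 0.1099 0.0562]
well_medium side 0.85 bbox 238 271 242 263 [[0.5649, 0.1113], [0.5578, 0.2221]]
   rec well_medium 0.78 [0.5644 0.101  0.0052]
amber_bottle wrist 0.86 bbox 252 323 215 335 [[0.5376, 0.097], [0.5651, 0.097]]
   rec amber_bottle 0.92 [0.5766 0.0973 0.0882]
well_medium wrist 0.72 bbox 229 334 178 249 [[0.5776, 0.1006], [0.5936, 0.0996]]
   rec well_medium 0.88 [ 0.5727  0.1023 -0.0011]
```

Emit:
{"method": "play_rows", "body": {
  "motion": [
    [[0,-0.003,0.01,0,0,0],[0,-0.003,0.018,0,0,0],[0,-0.003,0.023,0,0,0],[0,-0.003,0.0235,0,0,0],[0,-0.003,0.0235,0,0,0],[0,-0.003,0.0235,0,0,0]]
  ]
}}

```text
time_s: 8.9
position: [0.5657, 0.0997, 0.0596]
tcp_rot: [[1.0, 0.001, -0.001], [0.001, -1.0, -0.0], [-0.001, 0.0, -1.0]]
force: [0.2, 0.4, -0.2]
opening: 0.363
grasp_force: 30.0
```

Emit:
{"method": "play_rows", "body": {
  "motion": [
    [[0,0,0,0,0,0],[0,0,0,0,0,0],[0,0,0,0,0,0],[0,0,0,0,0,0],[0,0,-0.015,0,0,0],[0,0,-0.045,0,0,0],[0,0,-0.08,0,0,0],[0,0,-0.115,0,0,0]]
  ],
  "fingers": 0.055
}}

```text
time_s: 9.57
position: [0.5653, 0.0997, 0.1758]
tcp_rot: [[1.0, 0.001, -0.002], [0.001, -1.0, 0.0], [-0.002, -0.0, -1.0]]
force: [0.7, -0.0, 0.4]
opening: 0.632
grasp_force: 0.0
```

Emit:
{"method": "play_rows", "body": {
  "motion": [
    [[-0.01,0.035,-0.02,0,0,0],[-0.02,0.07,-0.04,0,0,0],[-0.03,0.105,-0.06,0,0,0],[-0.04,0.14,-0.065,0,0,0],[-0.04,0.14,-0.065,0,0,0],[-0.04,0.14,-0.065,0,0,0]]
  ],
  "fingers": 0.087
}}

```text
time_s: 10.07
position: [0.526, -0.042, 0.2409]
tcp_rot: [[1.0, -0.003, 0.002], [-0.003, -1.0, -0.0], [0.002, 0.0, -1.0]]
force: [0.4, 0.7, 0.2]
opening: 0.964
grasp_force: 0.0
```

```bash
python3 - <<'E'
from h import *
st();c=cap('wrist','w4')
def red(c):
    f=c['frame'].astype(int);m=((f[...,0]>120)&(f[...,1]<70)&(f[...,2]<80)).astype(np.uint8)
    n,l,s,ce=cv2.connectedComponentsWithStats(m);i=1+s[1:,4].argmax();b=s[i];return [b[0]+(b[2]-1)/2,b[1]+(b[3]-1)/2],b
C=[('wrist',c),('top',cap('top')),('side',cap('side'))]
for n,cc in C: m,b=red(cc);print(n,m,b,onz(cc,m,.06),onz(cc,m,.07))
look('wrist',['well_large','well_medium','amber_bottle'],[.012,.05])
E
```

```text
t 10.07 pos [ 0.526  -0.042   0.2409] x [ 1.    -0.003  0.002] z [ 0.002 -0.    -1.   ] open 0.964 gf 0.0 F [0.4 0.7 0.2] q [-17.  23.  96.   0.  61.  73.]
wrist [np.float64(288.0), np.float64(108.5)] [ 252   71   73   76 4315] [ 0.6019 -0.0425  0.06  ] [ 0.6016 -0.0424  0.07  ]Traceback (most recent call last):
  File "<stdin>", line 7, in <module>
  File "<stdin>", line 5, in red
ValueError: attempt to get argmax of an empty sequence
```

View pics/w4.png

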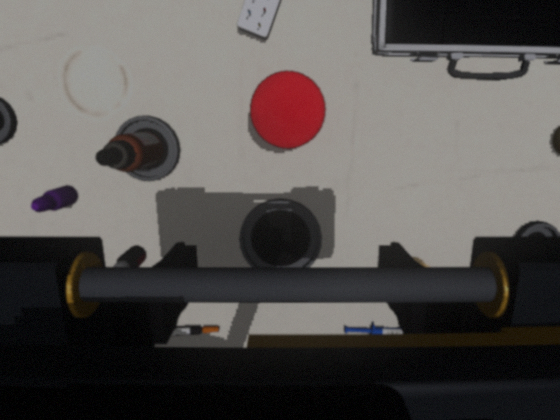

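Amber stands upright in the medium well at px (145,150). The jar's cap is centred at (288,108), world about (0.599,-0.042). Grasping the jar.

Emit:
{"method": "play_rows", "body": {
  "motion": [
    [[0.04,0,0,0,0,0],[0.073,0,0.015,0,0,0],[0.073,0,0.045,0,0,0],[0.073,0,0.08,0,0,0],[0.073,0,0.115,0,0,0],[0.073,0,0.145,0,0,0],[0.073,0,0.168,0,0,0],[0.073,0,0.179,0,0,0]]
  ]
}}

```text
time_s: 10.88
position: [0.5967, -0.0377, 0.0567]
tcp_rot: [[1.0, 0.003, -0.007], [0.003, -1.0, 0.002], [-0.007, -0.002, -1.0]]
force: [-0.8, -0.0, -0.1]
opening: 1.0
grasp_force: 0.0
```

Emit:
{"method": "play_rows", "body": {
  "motion": [
    [[0,0,0,0,0,0],[0,0,0,0,0,0],[0,0,0,0,0,0],[0,0,0,0,0,0],[0,0,0,0,0,0],[0,0,0,0,0,0],[0,0,0,0,0,0]]
  ],
  "fingers": 0.05
}}

```text
time_s: 11.47
position: [0.6004, -0.0406, 0.0628]
tcp_rot: [[1.0, 0.001, 0.003], [0.001, -1.0, -0.001], [0.003, 0.001, -1.0]]
force: [0.9, -0.7, 6.9]
opening: 0.702
grasp_force: 30.0
```

Emit:
{"method": "play_rows", "body": {
  "motion": [
    [[0,0,-0.01,0,0,0],[0,0,-0.03,0,0,0],[0,0,-0.055,0,0,0],[-0.02,0,-0.06,0,0,0],[-0.05,-0.002,-0.06,0,0,0],[-0.085,-0.004,-0.06,0,0,0],[-0.115,-0.005,-0.06,0,0,0],[-0.13,-0.006,-0.06,0,0,0]]
  ]
}}

```text
time_s: 12.13
position: [0.4636, -0.0331, 0.1213]
tcp_rot: [[1.0, 0.001, -0.006], [0.001, -1.0, 0.002], [-0.006, -0.002, -1.0]]
force: [-0.5, -0.3, -0.4]
opening: 0.703
grasp_force: 30.0
```

Emit:
{"method": "play_rows", "body": {
  "motion": [
    [[0,0,0,0,0,0],[0,0,0.01,0,0,0],[0,0,0.02,0,0,0],[0,0,0.025,0,0,0],[0,0,0.025,0,0,0]]
  ]
}}

```text
time_s: 12.55
position: [0.4698, -0.0346, 0.0955]
tcp_rot: [[1.0, 0.001, -0.0], [0.001, -1.0, 0.0], [-0.0, -0.0, -1.0]]
force: [-0.9, -0.3, -1.2]
opening: 0.704
grasp_force: 30.0
```

```bash
python3 - <<'E'
from h import *
st();cap('side','s5')
look('side',['jar','well_large'],[.012,.09])
look('wrist',['jar','well_large'],[.012,.1])
E
```

```text
t 12.55 pos [ 0.4698 -0.0346  0.0955] x [ 1.     0.001 -0.   ] z [-0.  0. -1.] open 0.704 gf 30.0 F [-0.9 -0.3 -1.2] q [-18.  33. 111.   0.  36.  72.]
jar side 0.9 bbox 286 317 174 214 [[0.4612, -0.1747], [0.4725, 0.0178]]
   rec jar 0.67 [ 0.4735 -0.015   0.0684]
well_large side 0.84 bbox 282 321 212 231 [[0.47, -0.0185], [0.4796, 0.1438]]
   rec well_large 0.72 [ 0.4615 -0.0311  0.0045]
   rec well_large 0.47 [0.4528 0.1352 0.0288]
jar wrist 0.78 bbox 213 361 191 334 [[0.4445, -0.0339], [0.4796, -0.0339]]
   rec jar 0.73 [ 0.4824 -0.0343  0.0992]
well_large wrist 0.6 bbox 220 354 158 240 [[0.4874, -0.0339], [0.5061, -0.0339]]
   rec well_large 0.82 [ 0.495  -0.0377  0.0051]
```

View pics/s5.png

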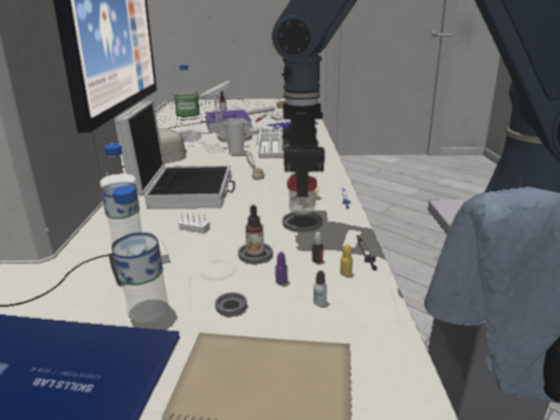

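The jar hangs upright centred over the large well, px (302,190) above (302,221), and amber stands at (255,235) in its well. Lowering the jar.

Emit:
{"method": "play_rows", "body": {
  "motion": [
    [[0,0,0.01,0,0,0],[0,0,0.02,0,0,0],[0,0,0.026,0,0,0],[0,0,0.0275,0,0,0],[0,0,0.0275,0,0,0],[0,0,0.0275,0,0,0]]
  ]
}}

```text
time_s: 13.6
position: [0.4692, -0.0344, 0.0686]
tcp_rot: [[1.0, 0.001, 0.0], [0.001, -1.0, 0.0], [0.0, -0.0, -1.0]]
force: [-0.1, 0.1, -0.5]
opening: 0.704
grasp_force: 30.0
```

Emit:
{"method": "play_rows", "body": {
  "motion": [
    [[0,0,0,0,0,0],[0,0,0,0,0,0],[0,0,0,0,0,0],[0,0,0,0,0,0],[0,0,-0.015,0,0,0],[0,0,-0.045,0,0,0],[0,0,-0.08,0,0,0],[0,0,-0.115,0,0,0]]
  ],
  "fingers": 0.087
}}

```text
time_s: 14.27
position: [0.4683, -0.0342, 0.1845]
tcp_rot: [[1.0, 0.001, -0.002], [0.001, -1.0, 0.001], [-0.002, -0.001, -1.0]]
force: [1.2, -0.6, 0.3]
opening: 0.997
grasp_force: 0.0
```

Emit:
{"method": "play_rows", "body": {
  "motion": [
    [[-0.01,-0.035,-0.02,0,0,0],[-0.03,-0.07,-0.04,0,0,0],[-0.05,-0.105,-0.055,0,0,0],[-0.065,-0.14,-0.055,0,0,0],[-0.07,-0.156,-0.055,0,0,0],[-0.07,-0.156,-0.055,0,0,0],[-0.07,-0.156,-0.055,0,0,0]]
  ],
  "fingers": 0.05
}}

```text
time_s: 14.85
position: [0.3986, 0.1222, 0.2389]
tcp_rot: [[1.0, 0.004, 0.001], [0.004, -1.0, -0.0], [0.001, 0.0, -1.0]]
force: [1.2, -0.3, 0.2]
opening: 0.603
grasp_force: 0.0
```

```bash
python3 - <<'E'
from h import *
st();cap('wrist','w6')
look('wrist',['jar','well_large','small_bottle_1','well_small_1'],[.012,.03,.058])
E
```

```text
t 14.85 pos [0.3986 0.1222 0.2389] x [1.    0.004 0.001] z [ 0.001 -0.    -1.   ] open 0.603 gf 0.0 F [ 1.2 -0.3  0.2] q [  2.  14. 110.  -0.  55.  91.]
jar wrist 0.84 bbox 418 513 77 155 [[0.4705, -0.053], [0.4703, -0.0445], [0.4699, -0.0314]]
well_large wrist 0.62 bbox 400 469 71 162 [[0.4696, -0.0222], [0.4695, -0.0152], [0.4692, -0.0044]]
small_bottle_1 wrist 0.9 bbox 227 251 171 197 [[0.4023, 0.1707], [0.4053, 0.1684], [0.4101, 0.1647]]
small_bottle_1 wrist 0.68 bbox 196 225 49 76 [[0.5186, 0.1946], [0.5161, 0.1911], [0.5122, 0.1856]]
small_bottle_1 wrist 0.59 bbox 131 168 118 140 [[0.4571, 0.2576], [0.4576, 0.251], [0.4582, 0.2408]]
   rec small_bottle_1 0.95 [0.408  0.1659 0.0386]
   rec small_bottle_1 0.58 [0.5156 0.1883 0.0336]
well_small_1 wrist 0.54 bbox 125 154 0 5 [[0.5719, 0.2583], [0.5668, 0.2517], [0.5589, 0.2415]]
```

View pics/w6.png

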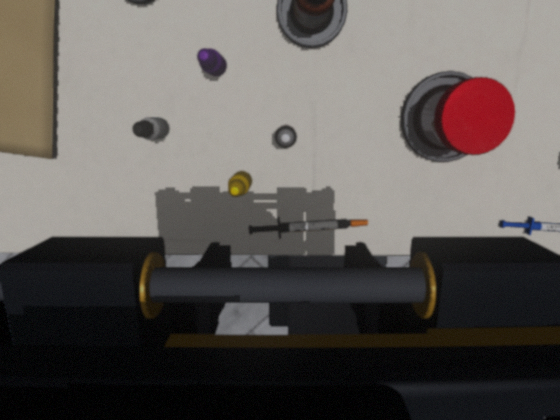

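Bottle_1, with the white cap, is at px (284,135), world about (0.451,0.1255). The jar stands in the large well. Grasping bottle_1 high enough that the tips clear the well rim.

Emit:
{"method": "play_rows", "body": {
  "motion": [
    [[0.03,-0.002,0,0,0,0],[0.052,-0.0035,0.025,0,0,0],[0.052,-0.0035,0.06,0,0,0],[0.052,-0.0035,0.095,0,0,0],[0.052,-0.0035,0.13,0,0,0],[0.052,-0.0035,0.16,0,0,0],[0.052,-0.0035,0.187,0,0,0],[0.052,-0.0035,0.202,0,0,0]]
  ]
}}

```text
time_s: 16.02
position: [0.4498, 0.1248, 0.0337]
tcp_rot: [[1.0, 0.0, -0.004], [0.0, -1.0, -0.0], [-0.004, 0.0, -1.0]]
force: [-0.7, -0.2, -1.1]
opening: 0.576
grasp_force: 0.0
```

Emit:
{"method": "play_rows", "body": {
  "motion": [
    [[0,0,0.004,0,0,0],[0,0,0.004,0,0,0],[0,0,0.004,0,0,0],[0,0,0.004,0,0,0],[0,0,0.004,0,0,0],[0,0,0.004,0,0,0],[0,0,0.004,0,0,0],[0,0,0.004,0,0,0]]
  ],
  "fingers": 0.01
}}

```text
time_s: 16.68
position: [0.4518, 0.1251, 0.0336]
tcp_rot: [[1.0, 0.001, 0.003], [0.001, -1.0, 0.0], [0.003, -0.0, -1.0]]
force: [-1.4, 0.1, 7.0]
opening: 0.225
grasp_force: 30.0
```

Emit:
{"method": "play_rows", "body": {
  "motion": [
    [[0,0,0,0,0,0],[0,0,0,0,0,0],[0,0,-0.01,0,0,0],[0,0,-0.035,0,0,0],[0,0,-0.065,0,0,0],[0,0,-0.095,0,0,0],[0,0,-0.115,0,0,0],[0,0,-0.12,0,0,0]]
  ]
}}

```text
time_s: 17.35
position: [0.4526, 0.1253, 0.1562]
tcp_rot: [[1.0, 0.001, 0.007], [0.001, -1.0, 0.0], [0.007, -0.0, -1.0]]
force: [0.2, -0.8, -0.6]
opening: 0.23
grasp_force: 30.0
```

Emit:
{"method": "play_rows", "body": {
  "motion": [
    [[0.015,-0.014,0,0,0,0],[0.04,-0.037,0,0,0,0],[0.065,-0.06,0,0,0,0],[0.09,-0.083,0,0,0,0],[0.115,-0.106,0,0,0,0],[0.133,-0.123,0.01,0,0,0],[0.143,-0.133,0.03,0,0,0],[0.143,-0.133,0.05,0,0,0]]
  ]
}}

```text
time_s: 18.02
position: [0.5969, 0.2608, 0.1021]
tcp_rot: [[1.0, 0.003, 0.005], [0.003, -1.0, 0.002], [0.005, -0.002, -1.0]]
force: [0.2, -0.6, 0.4]
opening: 0.228
grasp_force: 30.0
```

Emit:
{"method": "play_rows", "body": {
  "motion": [
    [[0,0,0.02,0,0,0],[0,0,0.035,0,0,0],[0,0,0.04,0,0,0],[0,0,0.04,0,0,0],[0,0,0.04,0,0,0]]
  ]
}}

```text
time_s: 18.43
position: [0.5937, 0.2581, 0.0624]
tcp_rot: [[1.0, 0.001, -0.001], [0.001, -1.0, -0.0], [-0.001, 0.0, -1.0]]
force: [0.5, 0.2, -0.2]
opening: 0.228
grasp_force: 30.0
```

```bash
python3 - <<'E'
from h import *
st();cap('side','s7')
look('side',['small_bottle_1','well_small_1'],[.012,.06])
look('wrist',['small_bottle_1','well_small_1'],[.012,.06])
t=cv2.imread('pics/s7.png')[180:320,200:360];cv2.imwrite('pics/s7c.png',cv2.resize(t,None,fx=4,fy=4,interpolation=3))
E
```

```text
t 18.43 pos [0.5937 0.2581 0.0624] x [ 1.     0.001 -0.001] z [-0.001 -0.    -1.   ] open 0.228 gf 30.0 F [ 0.5  0.2 -0.2] q [ 14.  45.  86.  -0.  50. 104.]
small_bottle_1 side 0.8 bbox 275 286 252 283 [[0.5171, 0.1658], [0.5174, 0.2438]]
small_bottle_1 side 0.56 bbox 313 326 270 305 [[0.4547, 0.2295], [0.4624, 0.2998]]
   rec small_bottle_1 0.92 [0.4579 0.258  0.0289]
   rec small_bottle_1 0.69 [0.5886 0.2666 0.0349]
   rec small_bottle_1 0.64 [0.4048 0.1785 0.0251]
   rec small_bottle_1 0.64 [0.5167 0.1979 0.0303]
well_small_1 side 0.93 bbox 215 246 294 316 [[0.595, 0.2722], [0.586, 0.3375]]
well_small_1 side 0.73 bbox 289 307 172 181 [[0.4636, -0.3023], [0.4702, -0.1686]]
   rec well_small_1 0.64 [ 0.4588 -0.3138  0.0085]
   rec well_small_1 0.6 [0.5916 0.2601 0.0052]
small_bottle_1 wrist 0.85 bbox 266 309 239 325 [[0.5705, 0.2586], [0.5925, 0.2587]]
   rec small_bottle_1 0.89 [0.5994 0.2598 0.0579]
well_small_1 wrist 0.83 bbox 240 328 192 252 [[0.6063, 0.2606], [0.6196, 0.2601]]
   rec well_small_1 0.7 [0.6038 0.2613 0.0044]
```

View pics/s7c.png

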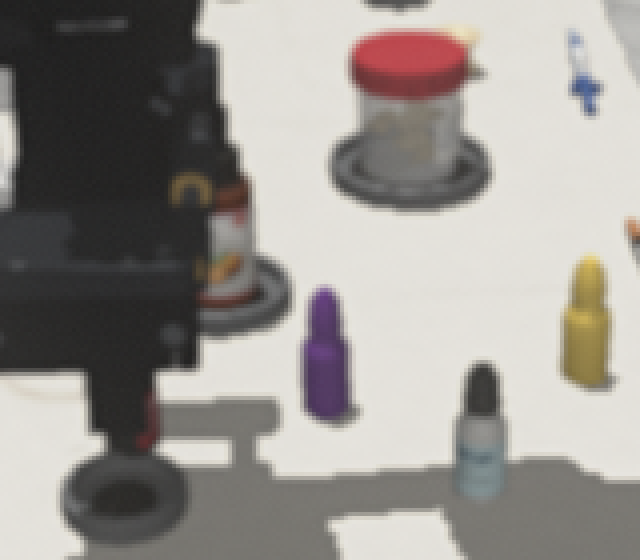

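The jar stands level in the large well, crop (410,110). Bottle_1 hangs over the small well, crop (140,420) above (125,495). Lowering it.

Emit:
{"method": "play_rows", "body": {
  "motion": [
    [[0.002,0,0.01,0,0,0],[0.002,0,0.018,0,0,0],[0.002,0,0.0225,0,0,0],[0.002,0,0.0235,0,0,0],[0.002,0,0.0235,0,0,0],[0.002,0,0.0235,0,0,0]]
  ]
}}

```text
time_s: 19.48
position: [0.5956, 0.2582, 0.0386]
tcp_rot: [[1.0, 0.001, -0.001], [0.001, -1.0, -0.0], [-0.001, 0.0, -1.0]]
force: [-1.2, -0.6, 0.6]
opening: 0.227
grasp_force: 30.0
```

Emit:
{"method": "play_rows", "body": {
  "motion": [
    [[0,0,0,0,0,0],[0,0,0,0,0,0],[0,0,0,0,0,0],[0,0,0,0,0,0],[0,0,-0.015,0,0,0],[0,0,-0.045,0,0,0],[0,0,-0.08,0,0,0],[0,0,-0.115,0,0,0]]
  ],
  "fingers": 0.045
}}

```text
time_s: 20.15
position: [0.5951, 0.258, 0.1546]
tcp_rot: [[1.0, 0.001, -0.002], [0.001, -1.0, -0.0], [-0.002, 0.0, -1.0]]
force: [1.6, 0.8, -1.5]
opening: 0.515
grasp_force: 0.0
```

Emit:
{"method": "play_rows", "body": {
  "motion": [
    [[-0.02,0,-0.025,0,0,0],[-0.05,0.002,-0.045,0,0,0],[-0.085,0.004,-0.06,0,0,0],[-0.12,0.006,-0.075,0,0,0],[-0.155,0.006,-0.085,0,0,0],[-0.185,0.006,-0.085,0,0,0],[-0.195,0.006,-0.085,0,0,0],[-0.195,0.006,-0.085,0,0,0]]
  ],
  "fingers": 0.05
}}

```text
time_s: 20.82
position: [0.3979, 0.2519, 0.2394]
tcp_rot: [[1.0, 0.003, -0.001], [0.003, -1.0, -0.0], [-0.001, 0.0, -1.0]]
force: [-0.8, -0.5, 0.2]
opening: 0.575
grasp_force: 0.0
```

```bash
python3 - <<'E'
from h import *
st();cap('wrist','w8')
look('wrist',['small_bottle_1','well_small_1'],[.012,.03,.058])
E
```

```text
t 20.82 pos [0.3979 0.2519 0.2394] x [ 1.     0.003 -0.001] z [-0.001 -0.    -1.   ] open 0.575 gf 0.0 F [-0.8 -0.5  0.2] q [ 19.  18. 103.   0.  58. 109.]
small_bottle_1 wrist 0.89 bbox 277 299 119 141 [[0.4574, 0.2521], [0.4579, 0.2522], [0.4587, 0.2522]]
small_bottle_1 wrist 0.72 bbox 358 385 173 198 [[0.4024, 0.167], [0.4055, 0.1712], [0.4104, 0.1776]]
small_bottle_1 wrist 0.6 bbox 339 367 52 78 [[0.5182, 0.1906], [0.5157, 0.1936], [0.5119, 0.1983]]
   rec small_bottle_1 0.95 [0.4567 0.2516 0.0484]
   rec small_bottle_1 0.95 [0.5148 0.1946 0.0361]
   rec small_bottle_1 0.86 [0.4098 0.1736 0.0354]
well_small_1 wrist 0.57 bbox 263 295 0 6 [[0.5722, 0.2606], [0.5672, 0.2602], [0.5593, 0.2596]]
   rec well_small_1 0.7 [0.5731 0.2592 0.0083]
```

View pics/w8.png

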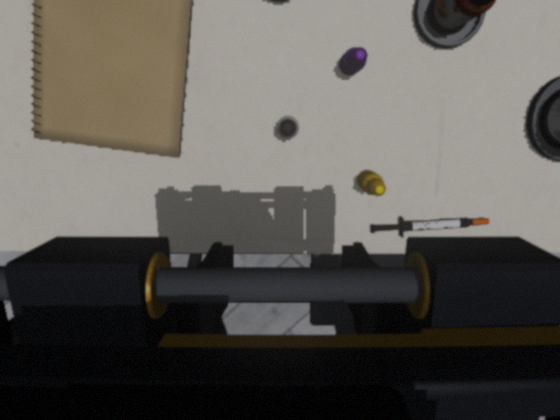

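Bottle_2, with the black cap, is at px (288,130), world (0.457,0.252). Grasping it.

Emit:
{"method": "play_rows", "body": {
  "motion": [
    [[0.03,0,0,0,0,0],[0.055,0,0.02,0,0,0],[0.059,0,0.055,0,0,0],[0.059,0,0.09,0,0,0],[0.059,0,0.125,0,0,0],[0.059,0,0.16,0,0,0],[0.059,0,0.187,0,0,0],[0.059,0,0.202,0,0,0]]
  ]
}}

```text
time_s: 21.78
position: [0.4592, 0.2513, 0.033]
tcp_rot: [[1.0, -0.0, -0.005], [-0.0, -1.0, -0.001], [-0.005, 0.001, -1.0]]
force: [0.0, 0.8, -0.2]
opening: 0.574
grasp_force: 0.0
```

Emit:
{"method": "play_rows", "body": {
  "motion": [
    [[0,0,0.004,0,0,0],[0,0,0.004,0,0,0],[0,0,0.004,0,0,0],[0,0,0.004,0,0,0],[0,0,0.004,0,0,0],[0,0,0.004,0,0,0],[0,0,0.004,0,0,0],[0,0,0.004,0,0,0]]
  ],
  "fingers": 0.01
}}

```text
time_s: 22.45
position: [0.4608, 0.2524, 0.0343]
tcp_rot: [[1.0, 0.001, 0.003], [0.001, -1.0, 0.001], [0.003, -0.001, -1.0]]
force: [0.2, -0.1, 6.7]
opening: 0.227
grasp_force: 30.0
```

Emit:
{"method": "play_rows", "body": {
  "motion": [
    [[0,0,0,0,0,0],[0,0,0,0,0,0],[0,0,-0.01,0,0,0],[0,0,-0.035,0,0,0],[0,0,-0.065,0,0,0],[0,0,-0.095,0,0,0],[0,0,-0.115,0,0,0],[0,0,-0.12,0,0,0]]
  ]
}}

```text
time_s: 23.12
position: [0.4616, 0.2528, 0.157]
tcp_rot: [[1.0, 0.001, 0.007], [0.001, -1.0, 0.002], [0.007, -0.002, -1.0]]
force: [0.2, 0.3, -0.3]
opening: 0.221
grasp_force: 30.0
```

Emit:
{"method": "play_rows", "body": {
  "motion": [
    [[0,0.015,0,0,0,0],[0,0.045,0,0,0,0],[0,0.083,0,0,0,0],[0,0.122,0,0,0,0],[0,0.161,0,0,0,0],[0,0.2,0,0,0,0],[0,0.239,0,0,0,0],[0,0.278,0,0,0,0]]
  ]
}}

```text
time_s: 23.78
position: [0.459, -0.0274, 0.1526]
tcp_rot: [[1.0, 0.001, -0.001], [0.001, -1.0, 0.001], [-0.001, -0.001, -1.0]]
force: [0.9, -0.1, 0.3]
opening: 0.227
grasp_force: 30.0
```

Emit:
{"method": "play_rows", "body": {
  "motion": [
    [[0,0.039,0,0,0,0],[0,0.078,0,0,0,0],[0,0.117,0,0,0,0],[0,0.156,0,0,0,0],[0,0.195,0,0,0,0],[0,0.234,0,0,0,0],[0,0.265,0,0,0,0],[0,0.285,0,0,0,0]]
  ]
}}

```text
time_s: 24.45
position: [0.46, -0.3145, 0.1525]
tcp_rot: [[1.0, -0.002, 0.0], [-0.002, -1.0, -0.001], [0.0, 0.001, -1.0]]
force: [-0.0, 0.5, -1.2]
opening: 0.226
grasp_force: 30.0
```

Emit:
{"method": "play_rows", "body": {
  "motion": [
    [[0,0,0.02,0,0,0],[0,0,0.05,0,0,0],[0,0,0.075,0,0,0],[0,0,0.085,0,0,0],[0,0,0.085,0,0,0],[0,0,0.085,0,0,0]]
  ]
}}

```text
time_s: 24.95
position: [0.4601, -0.3105, 0.0677]
tcp_rot: [[1.0, 0.001, -0.001], [0.001, -1.0, 0.001], [-0.001, -0.001, -1.0]]
force: [0.2, 0.6, -0.1]
opening: 0.224
grasp_force: 30.0
```

```bash
python3 - <<'E'
from h import *
st();cap('wrist','w9')
look('wrist',['small_bottle_1','well_small_1'],[.012,.06])
look('side',['small_bottle_1','well_small_1'],[.012,.06])
E
```

```text
t 24.95 pos [ 0.4601 -0.3105  0.0677] x [ 1.     0.001 -0.001] z [-0.001  0.001 -1.   ] open 0.224 gf 30.0 F [ 0.2  0.6 -0.1] q [-46.  40. 100.   0.  41.  44.]
small_bottle_1 wrist 0.84 bbox 267 308 242 327 [[0.4329, -0.3108], [0.4553, -0.3108]]
   rec small_bottle_1 0.86 [ 0.4599 -0.3089  0.0627]
well_small_1 wrist 0.71 bbox 251 336 192 253 [[0.4709, -0.3142], [0.4843, -0.3133]]
   rec well_small_1 0.76 [ 0.469  -0.3198  0.005 ]
   rec well_small_1 0.53 [ 0.4209 -0.179   0.0239]
small_bottle_1 side 0.85 bbox 275 286 251 284 [[0.5171, 0.1658], [0.5174, 0.2438]]
small_bottle_1 side 0.73 bbox 225 239 271 308 [[0.5963, 0.2307], [0.5872, 0.3009]]
small_bottle_1 side 0.65 bbox 340 352 244 275 [[0.3988, 0.1429], [0.4132, 0.2235]]
   rec small_bottle_1 0.74 [0.5936 0.2686 0.0299]
   rec small_bottle_1 0.62 [0.5173 0.1999 0.0329]
   rec small_bottle_1 0.55 [0.4016 0.1782 0.0275]
   rec small_bottle_1 0.36 [ 0.455  -0.3054  0.042 ]
well_small_1 side 0.66 bbox 227 238 272 305 [[0.5958, 0.2279], [0.5867, 0.2984]]
well_small_1 side 0.62 bbox 215 248 293 315 [[0.5937, 0.2697], [0.5848, 0.3353]]
well_small_1 side 0.44 bbox 289 306 172 182 [[0.4651, -0.2983], [0.4716, -0.1651]]
   rec well_small_1 0.57 [0.5937 0.2704 0.0105]
   rec well_small_1 0.42 [ 0.4609 -0.3115  0.0091]
```

View pics/w9.png

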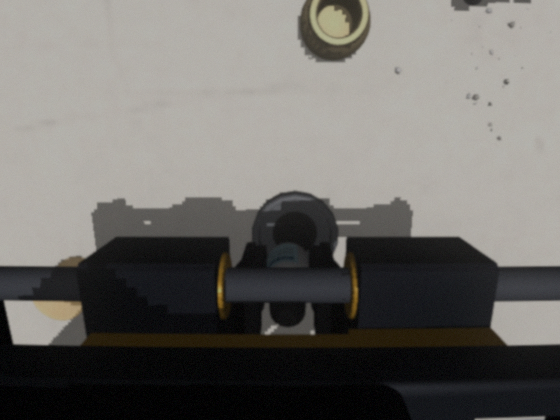

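The well is at px (294,230) and bottle_2 at (288,270), a few mm off in x and y. Correcting while lowering.

Emit:
{"method": "play_rows", "body": {
  "motion": [
    [[0.003,0.002,0.005,0,0,0],[0.005,0.0035,0.013,0,0,0],[0.005,0.0035,0.022,0,0,0],[0.005,0.0035,0.0275,0,0,0],[0.005,0.0035,0.0285,0,0,0],[0.005,0.0035,0.0285,0,0,0],[0.005,0.0035,0.0285,0,0,0]]
  ]
}}

```text
time_s: 26.08
position: [0.4651, -0.3141, 0.0388]
tcp_rot: [[1.0, 0.001, -0.001], [0.001, -1.0, 0.001], [-0.001, -0.001, -1.0]]
force: [-0.1, -0.3, 0.4]
opening: 0.228
grasp_force: 30.0
```

Emit:
{"method": "play_rows", "body": {
  "motion": [
    [[0,0,0,0,0,0],[0,0,0,0,0,0],[0,0,0,0,0,0],[0,0,0,0,0,0],[0,0,-0.015,0,0,0],[0,0,-0.045,0,0,0],[0,0,-0.08,0,0,0],[0,0,-0.115,0,0,0]]
  ],
  "fingers": 0.045
}}

```text
time_s: 26.75
position: [0.4648, -0.3138, 0.1552]
tcp_rot: [[1.0, 0.001, -0.001], [0.001, -1.0, 0.002], [-0.001, -0.002, -1.0]]
force: [0.9, -1.1, 0.2]
opening: 0.517
grasp_force: 0.0
```

Emit:
{"method": "play_rows", "body": {
  "motion": [
    [[-0.03,0.01,-0.03,0,0,0],[-0.06,0.04,-0.06,0,0,0],[-0.08,0.07,-0.08,0,0,0],[-0.08,0.1,-0.08,0,0,0],[-0.08,0.1,-0.08,0,0,0],[-0.08,0.1,-0.08,0,0,0],[-0.08,0.1,-0.08,0,0,0]]
  ]
}}

```text
time_s: 27.33
position: [0.3849, -0.4137, 0.2341]
tcp_rot: [[1.0, 0.0, -0.001], [0.0, -1.0, 0.002], [-0.001, -0.002, -1.0]]
force: [0.1, 0.6, -0.3]
opening: 0.518
grasp_force: 0.0
```

```bash
python3 - <<'E'
from h import *
st();t=cap('top','t10');s=cap('side','s10');w=cap('wrist','w10')
look('wrist',['small_bottle_1','well_small_1','silicone_pot','glass_dish'],[.012,.03,.058])
a=cv2.imread('pics/t10.png')[140:250,130:430];b=cv2.imread('pics/s10.png')[150:320,205:365]
a=cv2.resize(a,(800,293),interpolation=3);b=cv2.resize(b,(288,306),interpolation=3);ww=cv2.resize(cv2.imread('pics/w10.png'),(408,306))
o=np.zeros((599,800,3),np.uint8);o[:293]=a;o[293:,:288]=b;o[293:,288:696]=ww;cv2.imwrite('pics/fin.png',o)
E
```

```text
t 27.33 pos [ 0.3849 -0.4137  0.2341] x [ 1.     0.    -0.001] z [-0.001  0.002 -1.   ] open 0.518 gf 0.0 F [ 0.1  0.6 -0.3] q [-58.  26.  91.   0.  63.  32.]
small_bottle_1 wrist 0.67 bbox 164 196 97 120 [[0.4621, -0.3088], [0.4616, -0.3139], [0.4609, -0.3218]]
   rec small_bottle_1 0.85 [ 0.4598 -0.3169  0.0377]
well_small_1 wrist 0.65 bbox 161 212 81 134 [[0.463, -0.3151], [0.4625, -0.3199], [0.4617, -0.3273]]
   rec well_small_1 0.9 [ 0.4622 -0.3185  0.0054]
silicone_pot wrist 0.63 bbox 194 212 0 3 [[0.5563, -0.3352], [0.5512, -0.339], [0.5433, -0.3449]]
   rec silicone_pot 0.44 [ 0.5528 -0.3395  0.0054]
glass_dish wrist 0.88 bbox 30 73 126 158 [[0.4311, -0.1779], [0.4321, -0.1893], [0.4338, -0.2072]]
   rec glass_dish 0.81 [ 0.4304 -0.1817  0.0179]
```

View pics/fin.png

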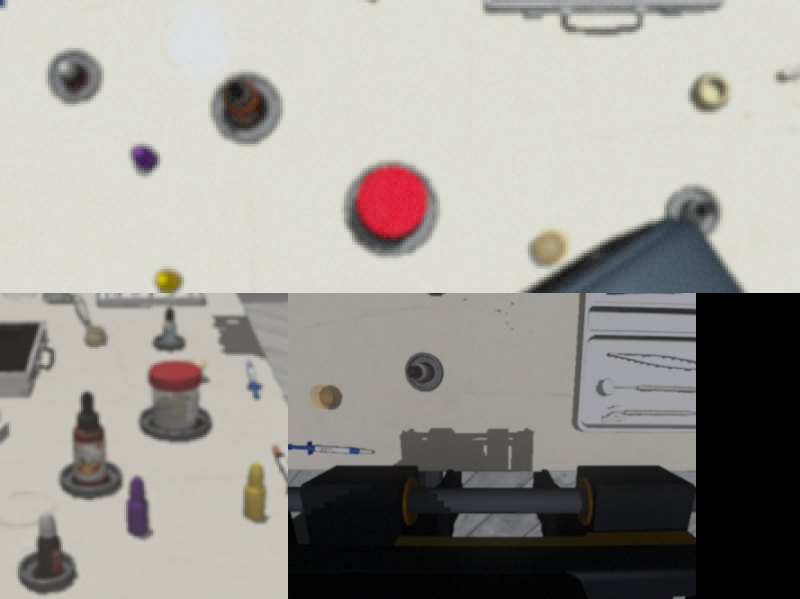

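All four stand upright in their wells: bottle_1 at (75,75), amber (245,107), jar (391,205), bottle_2 (695,208). The dish (550,247) and pot (710,92) have not moved.

```bash
python3 -c "
from h import *
print(bot.hand_in())"
```

```text
the job is handed in; nothing more can be done
None
```

I put both small dropper bottles, the amber bottle and the jar upright in their matching wells, left the dish and pot where they were, and handed the job in at about 27 s; `hand_in` returned no verdict.

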